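Pin the casting arm and set its centre nut for balancing

ROBOT

A 6-joint arm with a two-finger parallel gripper is mounted at the origin on the work surface. World frame = base frame: x ahead of the robot, y to its left, z up, the work surface at z = 0. Lengths are in mm, angles in rad, forces in N, time in s.
With the tool pointing down it reaches from about 300 to 825 mm from the base axis. Payload 5.4 kg.
Tool frame: the origin (TCP) lies midway between the tips of the shut fingers; the grasp point (between the pads) lies behind it (robot.grasp_offset is the z of the grasp point in the tool frame, in mm); z points along the fingers, y is the line along which they close (so a half turn about z gives the same grasp; the last joint's range is limited). The gripper opens to 92 mm and grips with 3 to 60 N. Pads are 20 mm wide; open, the fingers measure 128 mm over their backs; the gripper's body (75 mm by 189 mm) begins 69 mm behind the grasp point.
Start: joints at [-1.415, 0.158, 1.597, -0, 1.386, -0.21], TCP at [205.651, -536.948, 214.601] pointing down, gripper open.
Joint ranges: [-2.91, 2.91], [-0.94, 2.29], [0.18, 2.7], [-1.29, 4.43], [0.17, 2.64], [-3, 3]. Speed limits (rad/s): [2.57, 2.57, 3.14, 3.14, 3.14, 3.14].

INTERFACE

Orientations are given as a 3x3 rotation matrix whose columns are the frame's x, y, z axes.
In Python, from bench import status, cams, job_done, robot gives the robot as it stands.
- The arm moves only by the tool play_rows, never from a script. Its argument "increments" is a list of rows, each a list of 7 numbers: the closure, from -1 (fully open) to 1 (shut), so that 0 is half open, then the shift along the tool's x, y, z as a fraction of full scale, then the turn, a rotation vector about the tool's x, y, z as a fraction of full scale. A call has exactly 8 rows; each row shifts and turns the commanded pose from where the row before left it, along the tool's axes as they then stand; what a row does not reach is not made up. Full scale, the value 1, is 3 cm for a shift and 5 degrees for a turn. A row lasts 1/10 s, in which the tool goes at most 50 mm and 8.59 degrees, less where a joint would pass 70% of its speed; a pose out of reach is approached as far as the arm can. A call with a number of a shift or a turn outside -1 to 1 is refused whole. A call with a gripper value outside its range is refused whole. The fingers move at their own pace and stop on an object; "newtons" is the grip in N (left out, the last holds). Time passes only in rows, so rows that do not move let the fingers close, or fill a call up. It gives the time, the measured TCP pose, the force, the opening and the grip force at its end, in the units of the state.
- status.observe(): the state, without advancing time (a new reading comes with each control period).
- cams.camera(name): name is "scene" or "top" or "wrist"; returns (picture, depth): 400x640x3 uint8, red, green, blue; 400x640 float32, mm along the optical axis (not along the pixel's ray), 0 where there is no reading.
- cams.get_calibration(name): a dict with "camera_matrix" (3x3 intrinsics, pixels), "R" (3x3) and "t" (3): a world point X has camera coordinates R X + t. Camera axes: x right, y down, z forward; pixel columns grow to the right and rows downward; lengths in mm; the calibration is good to about 2 mm. The wrist camera is an equidistant fisheye: a pixel r from the principal point sees the ray r / f radians off the axis. A picture is of the moment at which its call begins: read the wrist's pose just before it. get_calibration takes no time and is no camera call; for the wrist camera it gives the pose at the moment of the call.
- job_done(): hands the job in; it is judged then, once.
The state is a dict: "time_s": time; "q": joint angles; "qvel": joint speeds; "effort": joint torques, N m; "ee_pos": TCP position; "ee_rot": TCP orientation; "wrist_force": force on the tool from outside, world axes, zero at the start; "moment": the same for the moment, N m; "gripper_width": finger opening in mm; "grip_force": force on a finger pad.
Only numpy, scipy, OpenCV 4.12 (cv2) and the standard library are available. Lean on these libraries where they do the work, as an engineer would, in place of code of your own. Each camera call takes 0.05 s, during which the arm holds its last target. There are 200 camera calls.

TASK

On the casting machine, drop the loose lock pin home through the hole in the arm and into the base so the arm cannot turn, then run the knurled centre nut down (clockwise) until it bottoms out on the hub and back it off a quarter turn, so the arm will be free to rock for balancing. Finish still gripping the nut at that setting - do not let go of it - and leave the other things on the bench where they are.

Things in the scene. Friction and masses are not known exactly. Their poses are not given: they have to be found in the camera images.
- machine: Centrifugal casting machine bolted to the bench: dark green foot 210 mm across, spring drum 120 mm across. Origin on the bench on the axis of its upright spindle, turned up to 25 degrees either way. A steel ear on its own -y side, top 66 mm up and 20 mm thick, holds the lower pin hole. The threaded spindle end, 15 mm across, reaches 152 mm above the bench
- casting_arm: Arm across the machine, on the spindle: same origin and axes, holes lined up at the start. Unpinned it swings easily (0.06 N m), so turning the stiffer nut swings the arm instead; pinned, it still has 3 degrees of play. Dark flat bar 40 mm wide, top 92 mm up. On its -y side brass weights 134 to 178 mm out (top 112 mm up); on +y elbow, white crucible and grey flask (top 154 mm up), 110 to 260 mm out
- bar_hole (a point): Centre of the mouth of the pin hole in the top face of the arm's bar, 85 mm from the spindle axis on the machine's -y side, 92 mm above the bench. The hole is round, 11.5 mm across, vertical, through the 14 mm bar, with a 1 mm chamfer
- base_hole (a point): Centre of the mouth of the matching 11.5 mm hole in the ear of the base, straight below the arm's hole, 66 mm above the bench, through the 20 mm thick ear, with a 1 mm chamfer
- lock_pin: Loose pin, 84 mm long, about 70 g: steel shaft 10 mm across, 46 mm long, tapered tip; 26 mm flange 4 mm thick; red grip 22 mm across, 34 mm tall. Origin at the tip's end face, z up to the grip, whose middle is at z = 67 mm. Starts upright in a hole of the stand, flange on its top, tip 9 mm above the bench. Home: flange on the arm's bar, tip 46 mm above the bench, 20 mm below the ear's top
- centre_nut: Brass knurled nut on the spindle above the arm's hub, 44 mm across, 28 mm high; a red radial paint line on its top. Origin at the centre of its underside, on the axis; bottomed, it sits on the hub 112 mm above the bench. The hub under it is 36 mm across down to 97 mm above the bench, and 52 mm below that
- nut_grip (a point): Point on the nut's axis 16 mm above its underside, a good height to grip at
- nut_mark (a point): Middle of the red line on the nut's top face, 16.5 mm from the axis
- nut_turn (a joint): How far the nut is unscrewed, rad: 0 is bottomed out (a hard stop), growing counterclockwise seen from above; right-hand thread, it rises 4 mm per full turn (6.28). Starts engaged, 2.4 to 4.2 above the stop. Stays where left; friction 0.12 N m. A quarter turn is 1.57
- punch_stand: Fixed wooden stand 60 x 190 x 55 mm, origin at the centre of its underside; three upright 12 mm holes in a row along its own y, 60 mm apart (y = -60, 0, 60 mm). The lock pin stands in one, doming punches in the other two, in any order
- punch_a: Steel doming punch with a 16 mm ball end, 98 mm tall, standing in the stand; leave alone. Origin at its foot
- punch_b: Steel doming punch with a 13 mm ball end, 97 mm tall, standing in the stand; leave alone. Origin at its foot
- flask: Grey steel casting flask, 64 mm across, 64 mm tall, standing on the bench; leave alone. Origin at the centre of its underside
- dapping_block: Steel dapping block, 56 mm cube with round hollows; leave alone. Origin at the centre of its underside
- mallet: Mallet lying flat, about 235 mm long along its own y with the 75 mm rawhide head at +y, 40 mm high; leave alone. Origin under the middle of the handle
- ring_mandrel: Steel ring mandrel lying flat, 290 mm long along its own x, 26 mm high; leave alone. Origin under its middle
- crucible: Spare white crucible, 50 x 60 x 30 mm; leave alone. Origin at the centre of its underside
Things that resemble listed ones, but are neither listed nor needed, are in the scene too. Of the things like the lock_pin, leave any that is pink; of the rest the smaller one is meant.

How it is judged:
By the outcome, as a careful person would: the job done as asked, in the order asked, and still so for the second after the job is handed in, while the arm keeps its last pose, push and grip.
It also fails if it takes over 62 s, if anything falls off the work surface, if the arm or the gripper's body presses on something with over 40 N, if the wrist force passes 120 N, or if a joint passes its speed limit or range.

## Working session

There is one attempt and no reset: what is moved stays moved. The work goes in short steps, Python scripts to look and compute and a tool call to move; the robot and the scene stay as the last step left them, time stands still between calls to the robot, and variables do not carry over. Pictures are saved under pics/ and viewed, at most 10 in all, crops included, and the job is handed in when it is done.

Besides the shell and the picture viewer there is one more tool, called after "Call:" by a JSON object that holds its "name" and its "arguments". play_rows: Moves the arm, as the interface text tells. Shift numbers are shares of 3 cm and turn numbers shares of 5 degrees, none past 1 either way. Its arguments: {"type":"object","properties":{"increments":{"type":"array"},"newtons":{"type":"number"}},"required":["increments"]}

```bash
mkdir -p pics; cat > h.py <<'E'
import numpy as np, cv2
from bench import status,cams,job_done,robot
def cal(n):
    c=cams.get_calibration(n); return np.array(c["camera_matrix"]),np.array(c["R"]),np.array(c["t"]).ravel()
def ray(C,u,v,fish=False):
    K,R,t=C; x=(u-K[0,2])/K[0,0]; y=(v-K[1,2])/K[1,1]
    if fish:
        r=np.hypot(x,y); d=np.array([x/r*np.sin(r),y/r*np.sin(r),np.cos(r)]) if r>1e-9 else np.array([0,0,1.])
    else: d=np.array([x,y,1.])
    return -R.T@t, R.T@d/np.linalg.norm(d)
def onz(C,u,v,z,fish=False):
    o,d=ray(C,u,v,fish); return o+d*(z-o[2])/d[2]
def pts(C,dep):  # depth -> world, pinhole
    K,R,t=C; v,u=np.mgrid[:dep.shape[0],:dep.shape[1]]
    X=np.stack([(u-K[0,2])/K[0,0]*dep,(v-K[1,2])/K[1,1]*dep,dep],-1)
    return (X-t)@R
def two(a,b):
    (o1,d1),(o2,d2)=a,b
    s=np.linalg.lstsq(np.stack([d1,-d2],1),o2-o1,rcond=None)[0]
    p,q=o1+s[0]*d1,o2+s[1]*d2; return (p+q)/2,np.linalg.norm(p-q)
E
python3 - <<'E'
from h import *
s=status.observe();print({k:np.round(v,3).tolist() for k,v in s.items()},robot.grasp_offset)
for n in ["scene","top"]:
    im,d=cams.camera(n); cv2.imwrite(f"pics/{n}0.png",im[...,::-1]); np.savez(f"{n}0.npz",im=im,d=d)
    K,R,t=cal(n); print(n,K.tolist(),(-R.T@t).round(1),R.round(3).tolist())
E
```

```text
{'time_s': 0.0, 'q': [-1.415, 0.159, 1.598, -0.0, 1.386, -0.21], 'qvel': [-0.001, -0.001, 0.0, 0.001, -0.001, 0.001], 'effort': [-0.001, -38.557, -32.211, 0.07, 0.038, -0.0], 'ee_pos': [205.549, -536.327, 213.64], 'ee_rot': [[0.934, 0.358, -0.0], [0.358, -0.934, 0.002], [0.0, -0.002, -1.0]], 'wrist_force': [-0.029, -0.146, -0.369], 'moment': [0.012, 0.036, 0.017], 'grip_force': 0.0, 'gripper_width': 91.799} -18.700000000000003
scene [[411.747283139336, 0.0, 317.1696610439982], [0.0, 411.747283139336, 201.41385221675986], [0.0, 0.0, 1.0]] [1107.  -190.7 1033.9] [[0.304, 0.953, 0.002], [0.822, -0.261, -0.506], [-0.481, 0.156, -0.863]]
top [[437.5534830016655, 0.0, 319.5697407046616], [0.0, 437.5534830016655, 195.03173211789033], [0.0, 0.0, 1.0]] [ 314.3  -42.6 1554.9] [[0.021, -1.0, -0.004], [-0.985, -0.02, -0.174], [0.173, 0.008, -0.985]]
```

View pics/scene0.png

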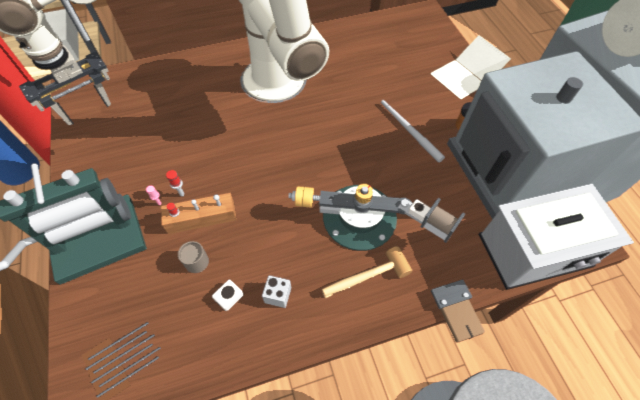

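View pics/top0.png

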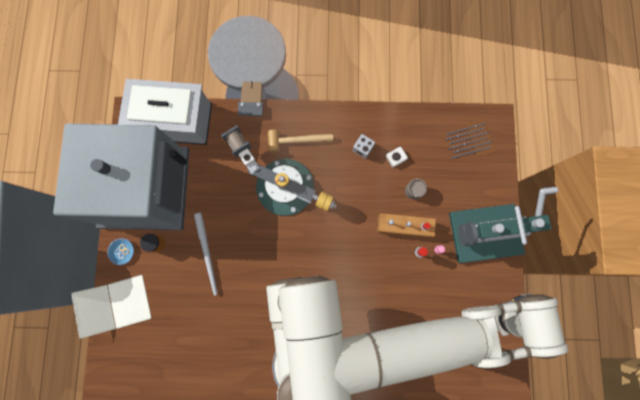

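The lock pin stands in the stand (top 427,226; scene 173,210). A bigger red lookalike is at top (421,252) and the pink one at (439,250). The nut is at top (282,180) and the weights at (325,201). Next I measure them.

```bash
python3 - <<'E'
from h import *
out=[]
for n in ["scene","top"]:
    z=np.load(f"{n}0.npz"); im,d=z["im"],z["d"]; C=cal(n)
    hsv=cv2.cvtColor(im,cv2.COLOR_RGB2HSV); P=pts(C,d)
    for nm,lo,hi in [("red",(0,190,110),(6,255,255)),("red2",(172,190,110),(180,255,255)),("brass",(17,120,120),(28,255,255)),("white",(0,0,215),(180,40,255))]:
        m=cv2.inRange(hsv,lo,hi)
        k,l,st,ce=cv2.connectedComponentsWithStats(m)
        for i in range(1,k):
            if st[i,4]>=(6 if nm!='white' else 60):
                q=P[(l==i)&(d>0)]
                if len(q)==0: continue
                md=np.median(q,0)
                if 150<md[0]<850 and abs(md[1])<620 and md[2]<250: print(n,nm,ce[i].round(1),st[i],md.round(0),q[:,2].min().round(),q[:,2].max().round())
    # brass above z
    a=P[(d>0)&(P[...,2]>136)&(P[...,2]<146)&(P[...,0]>350)&(P[...,0]<650)&(np.abs(P[...,1])<300)]
    print(n,len(a))
ims=[]
im=np.load("scene0.npz")["im"]; ims.append(cv2.resize(im[160:260,270:470],(800,400),interpolation=2))
im=np.load("top0.npz")["im"]; 
b=np.hstack([cv2.resize(im[150:225,210:360],(400,200),interpolation=2),cv2.resize(im[195:270,370:520],(400,200),interpolation=2)])
ims.append(b); cv2.imwrite("pics/c1.png",np.vstack(ims)[...,::-1])
E
```

```text
scene red [176.1 180.7] [175 179   3   4   7] [ 400. -368.   89.] 82.0 95.0
scene brass [362.6 184.2] [359 184   9   2  10] [595. 107. 140.] -5.0 145.0
scene brass [303.6 197.8] [295 187  19  20 200] [568. -52.  98.] -3.0 116.0
scene brass [362.4 196.5] [356 188  16  15 105] [629.  84. 136.] 117.0 146.0
scene brass [401.1 260.4] [397 252  10  19  35] [784. 142.  39.] 36.0 43.0
scene white [ 61.5 212.1] [ 29 197  69  33 975] [ 480. -619.  188.] 170.0 198.0
scene white [419.3 208.5] [410 200  19  17  95] [699. 217. 119.] 112.0 123.0
scene white [361.  218.4] [340 211  43  16 465] [652.  79.  64.] 59.0 71.0
scene white [ 76.7 225.5] [ 45 212  64  29 621] [ 484. -615.  122.] 107.0 134.0
scene white [278.6 290. ] [263 278  27  26 299] [ 770. -176.   55.] 26.0 61.0
scene white [227.9 295.7] [213 280  30  30 375] [ 740. -305.   28.] 1.0 34.0
scene 181
top red [427.1 225.4] [425 223   5   5  18] [ 475. -392.   94.] 90.0 102.0
top red [423.2 251.3] [420 248   7   8  45] [ 389. -374.  110.] 102.0 118.0
top brass [274.2 139.2] [273 131   3  17  24] [781. 137.  40.] 34.0 48.0
top brass [282.  180.3] [275 174  14  12  83] [608.  91. 142.] 130.0 153.0
top brass [323.7 200.9] [315 192  18  19 215] [549. -46. 106.] -6.0 119.0
top white [396.6 155.5] [387 148  19  17 108] [ 734. -306.   30.] 3.0 43.0
top white [288.7 172.5] [274 167  28  16 191] [656.  77.  66.] 56.0 74.0
top white [278.3 193. ] [266 182  30  19 273] [578. 114.  66.] 54.0 77.0
top white [131.8 305.3] [ 112  276   38   52 1129] [182. 608.   2.] -7.0 13.0
top 100
```

View pics/c1.png

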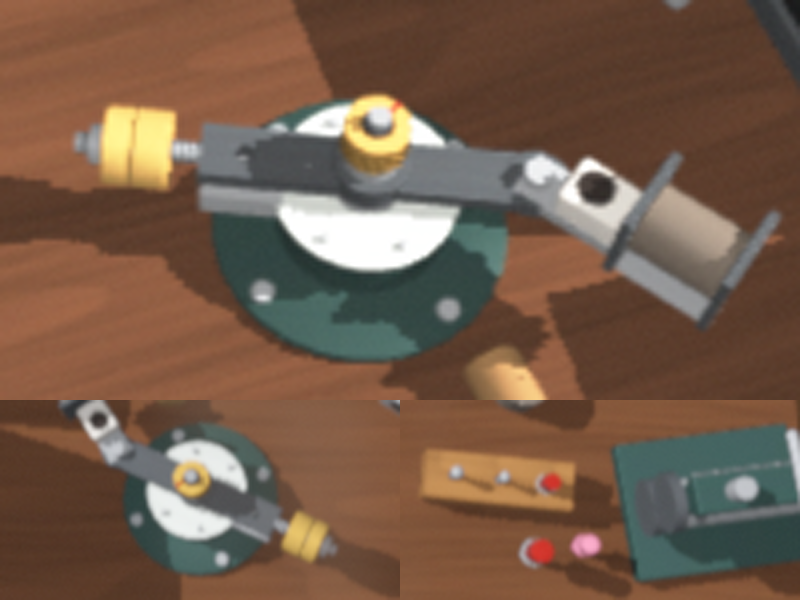

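The crop shows the arm's bar from the weights (lower left) to the nut, a red mark on the nut, and the small red pin at the end hole of the stand. I triangulate and head there.

```bash
python3 - <<'E'
from h import *
S,T=cal("scene"),cal("top")
def cen(n,box,lo,hi,wrap=False):
    im=np.load(f"{n}0.npz")["im"];h=cv2.cvtColor(im,cv2.COLOR_RGB2HSV)
    m=((h[...,0]<=7)|(h[...,0]>=170))&(h[...,1]>180)&(h[...,2]>90) if wrap else cv2.inRange(h,lo,hi)>0
    x0,y0,x1,y1=box; k=np.zeros_like(m);k[y0:y1,x0:x1]=1;m&=k
    v,u=np.nonzero(m);return u.mean(),v.mean(),len(u),(u.min(),u.max(),v.min(),v.max())
a=cen("scene",(160,197,185,222),0,0,True);b=cen("top",(420,218,436,234),0,0,True);print(a,b)
print("pin",two(ray(S,*a[:2]),ray(T,*b[:2])))
a2=cen("scene",(165,165,190,195),0,0,True);b2=cen("top",(413,243,432,260),0,0,True);print(a2,b2,"big",two(ray(S,*a2[:2]),ray(T,*b2[:2])))
# spindle/nut centre: from crops
sp=two(ray(S,270+379/4,160+117/4),ray(T,210+191/400*150,150+477/200*75*1.0-150*0)) if 0 else None
bs=cen("scene",(340,180,380,212),(17,90,60),(30,255,255));bt=cen("top",(268,168,296,192),(17,90,60),(30,255,255));print(bs,bt)
print("nut",two(ray(S,*bs[:2]),ray(T,*bt[:2])))
print("nut top", onz(S,270+379/4,160+118/4,152),onz(T,282-.3,150+78*75/200,152))
print("stand ends top",onz(T,370+425*.375-400*.375,195+75*.375,55)) if 0 else None
for uv in [(391,222),(409,225),(427,226)]: print(onz(T,*uv,100))
E
```

```text
(np.float64(170.94230769230768), np.float64(207.28846153846155), 52, (np.int64(167), np.int64(175), np.int64(203), np.int64(212))) (np.float64(427.0), np.float64(225.17391304347825), 23, (np.int64(425), np.int64(429), np.int64(223), np.int64(227)))
pin (array([ 477.26586592, -394.07395784,   84.95149957]), np.float64(0.6706850306086093))
(np.float64(172.27659574468086), np.float64(176.53191489361703), 94, (np.int64(167), np.int64(178), np.int64(170), np.int64(183))) (np.float64(423.2181818181818), np.float64(251.4181818181818), 55, (np.int64(419), np.int64(427), np.int64(248), np.int64(255))) big (array([ 388.6597884 , -376.05525196,   96.70792282]), np.float64(2.257415421176526))
(np.float64(363.2090909090909), np.float64(193.9909090909091), 220, (np.int64(355), np.int64(372), np.int64(184), np.int64(203))) (np.float64(281.74782608695654), np.float64(180.1304347826087), 115, (np.int64(275), np.int64(288), np.int64(174), np.int64(186)))
nut (array([613.99300626,  95.33306484, 123.71993874]), np.float64(2.278239668641116))
nut top [617.836187    93.81774393 152.        ] [611.35303739  93.9458505  152.        ]
[ 483.81114482 -271.05609152  100.        ]
[ 474.96952549 -330.91550221  100.        ]
[ 472.832497   -390.75660596  100.        ]
```

Call:
{"name": "play_rows", "arguments": {"increments": [[-0.2,0.9,0,0,0,0,-0.9],[-0.2,1,0,0,0,0,-0.9],[-0.2,1,0,0,0,0,-0.9],[-0.2,1,0,0,0,0,-0.9],[-0.2,1,0,0,0,0,-0.9],[-0.2,1,0,0,0,0,-0.9],[-0.2,1,0,0,0,0,-0.9],[-0.2,1,0,0,0,0,-0.9]]}}

```text
time_s: 0.9
ee_pos: [392.8, -395.7, 214.0]
ee_rot: [[0.542, 0.84, -0.0], [0.84, -0.542, 0.001], [0.0, -0.001, -1.0]]
wrist_force: [-0.6, 0.1, -0.3]
gripper_width: 55.0
grip_force: 0.0
```

Call:
{"name": "play_rows", "arguments": {"increments": [[-0.2,0.5,0.75,0,0,0,0],[-0.2,0.5,0.75,0,0,0,0],[-0.2,0.5,0.75,0,0,0,0],[-0.2,0,0,0,0,0,-1],[-0.2,0,0,0,0,0,-1],[-0.2,0,0,0,0,0,0],[-0.2,0,0,0,0,0,0],[-0.2,0,0,0,0,0,0]]}}

```text
time_s: 1.7
ee_pos: [473.1, -395.9, 214.4]
ee_rot: [[0.393, 0.92, -0.0], [0.92, -0.393, 0.0], [0.0, -0.0, -1.0]]
wrist_force: [0.0, 0.4, 0.9]
gripper_width: 54.8
grip_force: 0.0
```

```bash
cat > snap.py <<'E'
import sys
from h import *
n=sys.argv[1]
s=status.observe(); C=cal("wrist"); im,d=cams.camera("wrist")
cv2.imwrite(f"pics/{n}.png",im[...,::-1]); np.savez(f"{n}.npz",im=im,d=d,K=C[0],R=C[1],t=C[2],p=s["ee_pos"],r=s["ee_rot"])
R=np.array(s["ee_rot"]); print("tcp",np.round(s["ee_pos"],1),"cam in tool",(R.T@(-C[1].T@C[2]-np.array(s["ee_pos"]))).round(1),"axis",(R.T@C[1].T[:,2]).round(2),"f",C[0][0,0],C[0][:2,2])
print("q",np.round(s["q"],3),"q6deg",np.degrees(s["q"][5]).round(1))
E
python3 snap.py w1
```

```text
tcp [ 473.1 -395.9  214.4] cam in tool [  73.7   -0.2 -171.3] axis [-0.26  0.    0.97] f 309.70691628693146 [324.76334582 201.36612115]
q [-0.892  0.266  1.472  0.     1.404 -0.489] q6deg -28.0
```

View pics/w1.png

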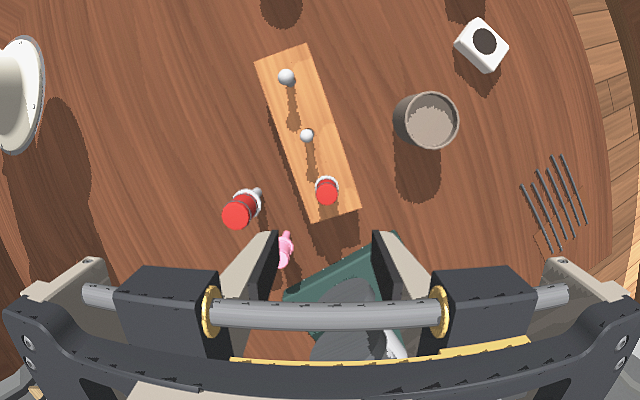

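The wrist view shows the lock pin's red cap at (327,191), the two punches behind it at (287,76) and (307,135), the bigger red pin at (237,213), and the pink one at (285,250).

```bash
python3 - <<'E'
from h import *
z=np.load("w1.npz");C=(z["K"],z["R"],z["t"]);im=z["im"];h=cv2.cvtColor(im,cv2.COLOR_RGB2HSV)
m=((h[...,0]<=7)|(h[...,0]>=170))&(h[...,1]>150)&(h[...,2]>90);m[:, :300]=0;m[:,360:]=0;m[:170]=0;m[230:]=0
v,u=np.nonzero(m);print(u.min(),u.max(),v.min(),v.max(),u.mean(),v.mean(),len(u))
br=m&(h[...,2]>np.percentile(h[...,2][m],50)); v2,u2=np.nonzero(br); print(u2.mean(),v2.mean(),u2.min(),u2.max(),v2.min(),v2.max())
T=cal("top");w=ray(C,u.mean(),v.mean(),True);print(two(w,ray(T,427,225.2)))
for zz in (76,85,93): print(zz,onz(C,u.mean(),v.mean(),zz,True).round(1))
print(onz(C,u2.mean(),v2.mean(),93,True).round(1))
d=z["d"];print(np.median(d[m]))
R=z["r"]
# flange: white ring extents
for p in [(287,76),(307,135)]: print(onz(C,*p,98,True).round(1))
K,Rr,t=C
def dep(u,v):
    o,dd=ray(C,u,v,True);c=Rr@dd; return o+dd*d[v,u]/c[2]
print([dep(327,y).round(0) for y in (184,188,192,196,200,204)])
E
```

```text
316 337 179 205 326.296568627451 192.76225490196077 408
326.0701754385965 190.6549707602339 317 336 184 203
(array([ 476.09144704, -392.31522005,   94.61441703]), np.float64(0.41220751684245444))
76 [ 474.4 -396.6   76. ]
85 [ 475.2 -394.7   85. ]
93 [ 475.9 -392.9   93. ]
[ 476.5 -390.9   93. ]
300.20776
[ 486.5 -275.9   98. ]
[ 481.5 -334.2   98. ]
[array([ 480., -385.,   92.]), array([ 478., -389.,   93.]), array([ 477., -392.,   95.]), array([ 476., -395.,   96.]), array([ 474., -400.,   94.]), array([ 472., -404.,   93.])]
```

Call:
{"name": "play_rows", "arguments": {"increments": [[-0.2,0.14,0.065,0.6,0,0,0],[-0.2,0,0,1,0,0,0],[-0.2,0,0,1,0,0,0],[-0.2,0,0,1,0,0,0],[-0.2,0,0,0.9,0,0,0],[-0.2,0,0,0.61,0,0,0],[-0.2,0,0,0,0,0,0],[0.2,0,0,0,0,0,0]]}}

```text
time_s: 2.55
ee_pos: [476.8, -393.1, 61.7]
ee_rot: [[0.392, 0.92, 0.0], [0.92, -0.392, -0.0], [-0.0, 0.0, -1.0]]
wrist_force: [-0.3, -0.7, 1.2]
gripper_width: 49.4
grip_force: 0.0
```

Call:
{"name": "play_rows", "arguments": {"increments": [[1,0,0,0,0,0,0],[1,0,0,0,0,0,0],[1,0,0,0,0,0,0],[1,0,0,0,0,0,0],[1,0,0,0,0,0,0],[1,0,0,0,0,0,0],[1,0,0,0,0,0,0],[1,0,0,0,0,0,0]], "newtons": 30}}

```text
time_s: 3.35
ee_pos: [477.0, -393.3, 62.2]
ee_rot: [[0.391, 0.92, 0.0], [0.92, -0.391, -0.001], [-0.001, 0.001, -1.0]]
wrist_force: [-1.3, 0.9, 6.3]
gripper_width: 21.2
grip_force: 30.0
```

Call:
{"name": "play_rows", "arguments": {"increments": [[1,0,0,-0.5,0,0,0],[1,0,0,-1,0,0,0],[1,0,0,-1,0,0,0],[1,0,0,-1,0,0,0],[1,0,0,-1,0,0,0],[1,0.5,-0.1,-0.6,0,0,0],[1,1,-0.2,0,0,0,0],[1,1,-0.2,0,0,0,0]]}}

```text
time_s: 4.15
ee_pos: [492.5, -317.6, 215.8]
ee_rot: [[0.392, 0.92, 0.002], [0.92, -0.392, -0.001], [-0.0, 0.002, -1.0]]
wrist_force: [0.7, 0.8, -0.6]
gripper_width: 21.4
grip_force: 30.0
```

Call:
{"name": "play_rows", "arguments": {"increments": [[1,1,-0.2,0,0,0,0],[1,1,-0.2,0,0,0,0],[1,1,-0.2,0,0,0,0],[1,1,-0.2,0,0,0,0],[1,1,-0.2,0,0,0,0],[1,1,-0.2,0,0,0,0],[1,1,-0.2,0,0,0,0],[1,0.5,-0.1,0,0,0,0]]}}

```text
time_s: 4.95
ee_pos: [539.0, -91.1, 214.7]
ee_rot: [[0.39, 0.921, 0.0], [0.921, -0.39, 0.001], [0.001, -0.0, -1.0]]
wrist_force: [0.7, -0.4, -1.3]
gripper_width: 21.3
grip_force: 30.0
```

Call:
{"name": "play_rows", "arguments": {"increments": [[1,0.5,-0.2,0,0,0,0],[1,0,0,0,0,0,0],[1,0,0,0,0,0,0],[1,0,0,0,0,0,0],[1,0,0,0,0,0,0],[1,0,0,0,0,0,0],[1,0,0,0,0,0,0],[1,0,0,0,0,0,0]]}}

```text
time_s: 5.75
ee_pos: [539.2, -77.4, 214.3]
ee_rot: [[0.392, 0.92, -0.0], [0.92, -0.392, -0.0], [-0.0, -0.0, -1.0]]
wrist_force: [0.5, -0.8, -0.7]
gripper_width: 21.2
grip_force: 30.0
```

```bash
python3 snap.py w2
```

```text
tcp [539.2 -77.4 214.3] cam in tool [  73.7   -0.2 -171.3] axis [-0.26  0.    0.97] f 309.70691628693146 [324.76334582 201.36612115]
q [-0.364  0.081  1.683 -0.     1.378  0.038] q6deg 2.2
```

View pics/w2.png

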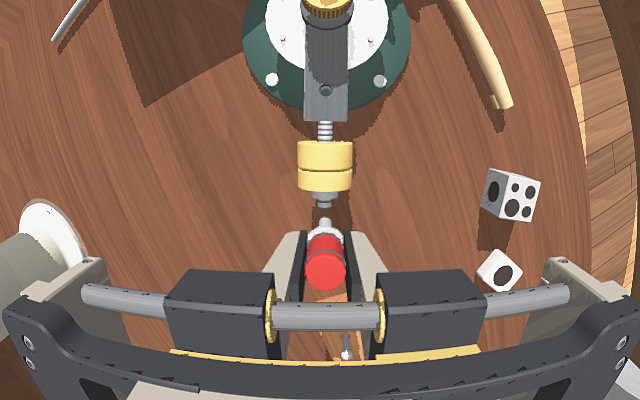

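The held pin is upright (cap 325,265). The arm's pin hole shows at (325,91), with the weights at (325,165) and the nut at the top edge. I work out the hole, then take a second wrist view from nearer.

```bash
python3 - <<'E'
from h import *
z=np.load("w2.npz");C=(z["K"],z["R"],z["t"]);im=z["im"];h=cv2.cvtColor(im,cv2.COLOR_RGB2GRAY)
print(h[80:102,312:340])
m=(h<60).astype(np.uint8);m[:82]=0;m[101:]=0;m[:,:314]=0;m[:,338:]=0
v,u=np.nonzero(m);print(len(u),u.mean(),v.mean())
p=onz(C,u.mean(),v.mean(),92,True);print(p,z["r"].T@(p-z["p"]))
for e in [(304,100),(347,100),(309,60),(347,60)]: print(onz(C,*e,92,True).round(1))
E
```

```text
[[133 130 138 136  82  88  89  90  92  93  92  89  94  93  91  91  90  93
   93  92  90  92  94  95  90  92  89  90]
 [131 132 136 131  80 136 104  88  92  90  91  89  92  92  91  90  91  91
   92  91  93  93  94  92  91  93  90  90]
 [131 132 135 134 126 139 103  86  86  88  89  88  95  93  89  91  93  92
   93  92  90  91  93  95  94  93  88  90]
 [131 132 135 136 132 138 134 105 107 137 135  85  88  85  85  84  89  95
   94  95  92  92  92  95  89  93  91  90]
 [130 131 134 137 131 132 139 131 134 141 115  68  67  67  70  70  71  82
   95  92  89  90  92  93  90  92  91  88]
 [131 131 132 137 133 133 136 141 125  92  72  51  49  45  47  48  53  63
   79  92  92  91  92  95  87  93  86  83]
 [131 130 132 134 131 136 138 123  93  53  48  77 134 130 126 124 110  70
   61 103  98  90  91  89  86  87 111 114]
 [128 131 133 135 131 135 140 107  73  90 126 107 143 135 131 133 136 121
   65  93 103  97  98 120 112 116 130 135]
 [130 130 134 136 129 139 136  99  83 117 145 109 107 101 101 107 118 139
   97  75 103 116 123 143 136 142 133 131]
 [131 129 134 135 132 137 123  93  97 120 112  
[... 962 characters left out ...]

  134 131 132 133 137 136 131 133 131 132]
 [129 130 132 132 129 134 134 133 132 133 132 130 109 130 128 120 129 133
  132 133 133 132 138 137 133 135 132 133]
 [129 129 130 132 131 134 133 133 131 132 133 132 115 129 133 130 129 134
  134 134 132 137 137 135 132 133 131 130]
 [132 129 131 133 132 134 134 133 132 132 130 132 138 135 130 130 130 136
  133 133 132 134 137 137 134 133 133 133]
 [129 131 131 129 129 134 137 131 132 132 132 131 136 133 129 130 129 133
  133 132 131 134 139 137 133 132 130 130]]
8 324.5 85.25
[580.86735449  21.25633085  92.        ] [107.05116687  -0.33154246 122.27768889]
[557.8  15.9  92. ]
[5.948e+02 2.000e-01 9.200e+01]
[577.2  49.6  92. ]
[609.9  35.8  92. ]
```

Call:
{"name": "play_rows", "arguments": {"increments": [[1,1,0,0,0,0,0],[1,0.7,0,0,0,0,0],[1,0,0,0,0,0,0],[1,0,0,0,0,0,0],[1,0,0,0,0,0,0],[1,0,0,0,0,0,0],[1,0,0,0,0,0,0],[1,0,0,0,0,0,0]]}}

```text
time_s: 6.6
ee_pos: [559.1, -30.6, 214.3]
ee_rot: [[0.392, 0.92, -0.0], [0.92, -0.392, -0.0], [-0.0, 0.0, -1.0]]
wrist_force: [-0.5, 0.6, -1.0]
gripper_width: 21.1
grip_force: 30.0
```

```bash
python3 snap.py w3
```

```text
tcp [559.1 -30.6 214.3] cam in tool [  73.7   -0.2 -171.3] axis [-0.26  0.    0.97] f 309.70691628693146 [324.76334582 201.36612115]
q [-0.27   0.12   1.64  -0.     1.382  0.132] q6deg 7.6
```

View pics/w3.png

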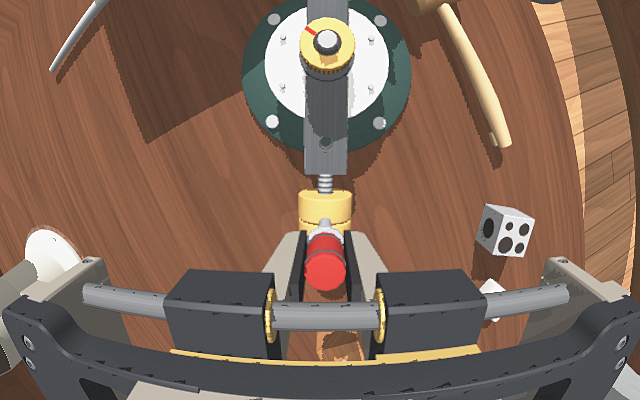

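The hole is now at (325,142). The nut is at (327,43), with its red mark at (311,32) on the upper left of the top face.

```bash
python3 - <<'E'
from h import *
z=np.load("w3.npz");C=(z["K"],z["R"],z["t"]);im=z["im"];h=cv2.cvtColor(im,cv2.COLOR_RGB2GRAY)
np.set_printoptions(linewidth=200)
print(h[132:154,314:338])
hs=cv2.cvtColor(im,cv2.COLOR_RGB2HSV)
# bar edges at rows
for v in (110,125,160,168): print(v,h[v,296:356:1].tolist()) if v==160 else None
z2=np.load("w2.npz");C2=(z2["K"],z2["R"],z2["t"])
# nut top: brass ring ellipse, bright
m=cv2.inRange(hs,(15,90,150),(32,255,255));m[80:]=0;m[:,:290]=0;m[:,365:]=0
k,l,st,ce=cv2.connectedComponentsWithStats(m);i=1+np.argmax(st[1:,4]);print("nut",st[i],ce[i])
r=((hs[...,0]<=8)|(hs[...,0]>=170))&(hs[...,1]>170)&(hs[...,2]>100);r[70:]=0;r[:,:295]=0;r[:,:][:,360:]=0
v,u=np.nonzero(r);print("mark",u.mean(),v.mean(),len(u))
s=(hs[...,1]<50);s[:25]=0;s[60:]=0;s[:,:312]=0;s[:,344:]=0
k,l,st,ce=cv2.connectedComponentsWithStats(s.astype(np.uint8));print("spindle",st[1:],ce[1:])
E
```

```text
[[ 98  97  83  85  88  86  85  85  86  83  87  85  86  83  85  86  88  84  86  85  91  89  85  87]
 [126 116  79  83  89  84  83  83  83  83  86  86  86  82  85  86  85  86  87  86  90  90  88  85]
 [129 112  84  90  84  86  85  84  85  84  87  84  85  84  82  87  87  85  85  84  90  87  87  82]
 [129 128 127 127  82  82  82  83  82  83  87  86  84  84  85  87  86  86  85  86  90  89  88  85]
 [127 127 124 128 128  89  78 104 122  79  89  88  84  86  86  86  89  87  84  87  90  88  87  88]
 [127 127 122 127 131 120 118 115 108  72  74  73  73  75  78  86  86  86  86  86  90  86  85  85]
 [127 127 123 126 128 130 121 107  83  68  68  70  72  73  71  77  83  84  86  86  89  85  86  87]
 [126 125 122 126 129 125 104  80  69  72  74  76  75  72  74  71  72  89  88  85  87  88  83  83]
 [127 125 125 124 128 115  89  70  75  74  73  75  76  74  76  74  74  98  99  82  87  95  91  88]
 [127 126 123 126 131 100  79  72  75  75  77  74  74  74  72  73  81  89  90  81  86 132 132 133]
 [127 125 123 126 122 101  91  80  73  74  76  75  75  77  72  73  77  90 106 122 134 132 129 127]
 [125 126 1
[... 831 characters left out ...]
128 126 128 126 128 124 120 126 132 127 126 122]
 [124 124 122 126 127 126 125 123 123 123  91  84 106 123 122 126 126 125 122 126 130 126 127 125]
 [126 122 122 124 127 125 125 124 124 122 130 129 125 122 124 124 126 123 121 123 130 128 128 125]]
160 [70, 73, 69, 73, 73, 74, 68, 60, 136, 153, 125, 126, 127, 129, 128, 124, 124, 121, 125, 122, 121, 123, 125, 126, 124, 124, 122, 122, 125, 126, 121, 120, 123, 124, 126, 121, 121, 125, 129, 123, 129, 126, 121, 125, 125, 126, 124, 126, 129, 128, 106, 82, 69, 77, 76, 76, 74, 77, 75, 78]
nut [ 299   19   56   50 1398] [328.10300429  45.88412017]
mark 309.8205128205128 30.17948717948718 39
spindle [[313  30  28  25 541]] [[326.80406654  42.08872458]]
```

```bash
python3 - <<'E'
from h import *
z=np.load("w3.npz");C=(z["K"],z["R"],z["t"]);z2=np.load("w2.npz");C2=(z2["K"],z2["R"],z2["t"])
h3=(325.6,142.7);h2=(325.4,90.2)
print("tri",two(ray(C,*h3,True),ray(C2,*h2,True)))
H=onz(C,*h3,92,True);print(H,onz(C2,*h2,92,True)); print("rel tool",z["r"].T@(H-z["p"]))
A=onz(C,326.8,42.1,152,True);print("axis",A)
d=A[:2]-H[:2];print("dist",np.hypot(*d),"ang",np.degrees(np.arctan2(d[1],d[0])))
for zz in (141,142,143):
  M=onz(C,309.8,30.2,zz,True);print("mark",M,np.hypot(*(M-A)[:2]),np.degrees(np.arctan2(*(M-A)[1::-1])))
T=cal("top");print("nut/spindle top", two(ray(C,326.8,42.1,True),ray(T,281.7,179.3)))
# held pin axis: red cap in wrist view, width/centre -> tool y
for n in("w2","w3"):
  q=np.load(n+".npz");hs=cv2.cvtColor(q["im"],cv2.COLOR_RGB2HSV);r=((hs[...,0]<=8)|(hs[...,0]>=170))&(hs[...,1]>150)&(hs[...,2]>60);r[:225]=0;r[300:]=0;r[:,:300]=0;r[:,350:]=0
  v,u=np.nonzero(r)
  for y in range(236,292,6):
    c=u[v==y]; print(y,c.min(),c.max(),(c.min()+c.max())/2) if len(c) else None
E
```

```text
tri (array([580.11280279,  16.96822787,  86.84455073]), np.float64(0.26166789219446235))
[580.36439038  17.26847788  92.        ] [579.7838887   16.56177831  92.        ]
rel tool [ 52.40175769   0.76846517 122.31471055]
axis [612.92264541  92.05074093 152.        ]
dist 81.56241068793317 ang 66.47294194705923
mark [605.85542878 109.25988321 141.        ] 18.603766531577353 112.32630906179729
mark [605.78171796 108.96554333 142.        ] 18.360375419181192 112.88802751280171
mark [605.70800713 108.67120346 143.        ] 18.1187963287064 113.46478149861242
nut/spindle top (array([614.42334235,  95.4563662 , 137.15904114]), np.float64(0.2341364363578215))
236 322 327 324.5
242 311 338 324.5
248 308 341 324.5
254 307 343 325.0
260 308 342 325.0
266 305 344 324.5
272 304 345 324.5
278 306 344 325.0
284 309 340 324.5
290 321 330 325.5
236 322 326 324.0
242 311 338 324.5
248 308 341 324.5
254 307 343 325.0
260 308 342 325.0
266 306 344 325.0
272 304 345 324.5
278 306 344 325.0
284 309 340 324.5
290 321 329 325.0
```

Call:
{"name": "play_rows", "arguments": {"increments": [[1,0.8,0,0,0,0,0],[1,0.7,0.02,0,0,0,0],[1,0,0,0.7,0,0,0],[1,0,0,0.8,0,0,0],[1,0,0,0.5,0,0,0],[1,0,0,0,0,0,0],[1,0,0,0,0,0,0],[1,0,0,0,0,0,0]]}}

```text
time_s: 7.45
ee_pos: [578.4, 10.6, 155.8]
ee_rot: [[0.392, 0.92, 0.003], [0.92, -0.392, -0.001], [0.001, 0.003, -1.0]]
wrist_force: [-0.4, -0.7, -1.5]
gripper_width: 21.3
grip_force: 30.0
```

```bash
python3 snap.py w4; python3 - <<'E'
import cv2
im=cv2.imread("pics/w4.png");cv2.imwrite("pics/w4c.png",cv2.resize(im[150:270,245:405],(800,600),interpolation=2))
E
```

```text
tcp [578.4  10.6 155.8] cam in tool [  73.7   -0.2 -171.3] axis [-0.26  0.    0.97] f 309.70691628693146 [324.76334582 201.36612115]
q [-0.19   0.215  1.651 -0.     1.273  0.212] q6deg 12.1
```

View pics/w4c.png

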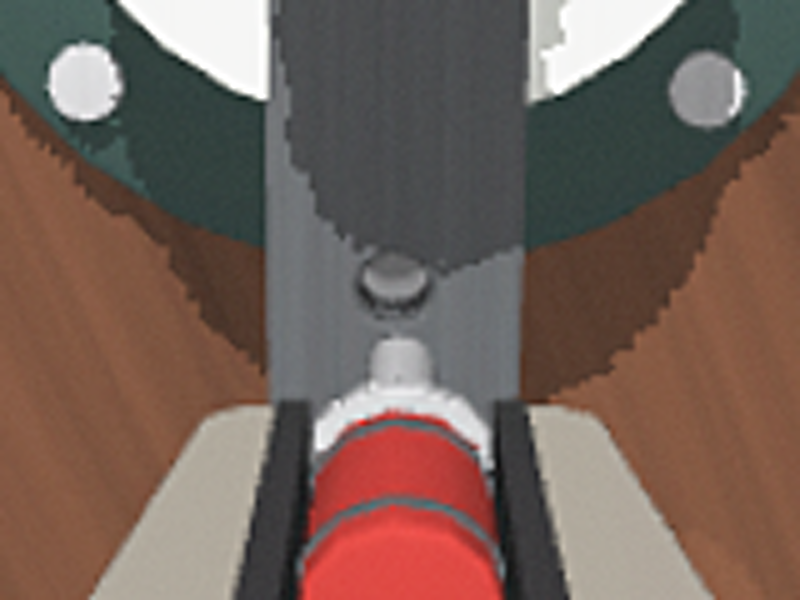

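The crop shows the hole at crop (395,283) and the pin tip just short of it, top edge at (401,338); the bar edges are at 268 and 525.

```bash
python3 - <<'E'
from h import *
z=np.load("w4.npz");C=(z["K"],z["R"],z["t"]);g=cv2.cvtColor(z["im"],cv2.COLOR_RGB2GRAY)
np.set_printoptions(linewidth=200)
print(g[198:232,314:336])
def tool(u,v,zz): return (z["r"].T@(onz(C,u,v,zz,True)-z["p"])).round(2)
for u,v in[(324,206.2),(324,206.8)]:print("hole",tool(u,v,92),onz(C,u,v,92,True))
z3=np.load("w3.npz");C3=(z3["K"],z3["R"],z3["t"])
print("tri",two(ray(C,324,206.5,True),ray(C3,325.6,142.7,True)))
for zz in(98,101,103,105): print(zz,"tip far edge",tool(325.2,217.3,zz))
E
```

```text
[[117  94  70  74  72  72  74  77  77  74  76  75  77  73  73  73  76  73  76  74  79  76]
 [116  91  68  77 104 102  85  68  69  68  67  72  72  75  76  73  74  76  75  77  79  77]
 [113 105  87  97 120 109  84  73  79  84  76  78  73  73  73  77  76  75  77  76  80  76]
 [114 117 115 113 110  87  84  88  97 105  97  91  83  72  72  70  76  74  77  81  78  77]
 [115 112 110  92  62  82  94  99 102 102 101 101 102 100  85  63  73  73  84  97  80  76]
 [112 115 101  83  99  94  97 100 103 100  99 100  99  99 100  91  92  81  74  80  77  73]
 [111 111  96  89 133 120 109  99  97  99  97  95 100 113 125 132 102  94  88  70  74 102]
 [115 107  86  97 152 139 126 115 110 109 112 112 118 126 136 151  98  90 102  96  98 114]
 [113 100  75  89 145 149 140 134 129 129 131 137 136 137 142 146  87  81 108 117 122 115]
 [116  98  69  52  97 148 147 143 140 141 142 142 143 143 145  98  63  79 105 118 114 113]
 [114 106  76  40  52 103 138 149 147 146 146 149 149 138 103  53  64  90 107 118 117 115]
 [116 106  93  66  41  65  92 109 118 130 116 116 107  84  65  42  76  97 110 116 118 113]
 [113 11
[... 1662 characters left out ...]
6 234 236 235 236 234 233 233 224 198 188 187 182 161 132]
 [176 197 221 230 221 219 217 219 222 222 221 221 219 216 213 209 212 224 225 201 168 169]
 [218 221 219 224 222 222 221 223 225 228 223 220 219 216 216 215 214 218 218 212 205 225]
 [222 221 221 221 223 225 229 216 189 198 192 203 201 202 223 221 220 220 220 220 219 225]]
hole [ 6.76 -0.65 63.84] [580.56252095  17.06000762  92.        ]
hole [ 6.26 -0.65 63.84] [580.36958316  16.60670275  92.        ]
tri (array([580.52984166,  17.32858844,  93.67846855]), np.float64(0.26843129090257567))
98 tip far edge [-0.51  0.29 57.84]
101 tip far edge [ 0.47  0.28 54.84]
103 tip far edge [ 1.11  0.28 52.84]
105 tip far edge [ 1.76  0.27 50.84]
```

```bash
python3 - <<'E'
from h import *
z=np.load("w4.npz");C=(z["K"],z["R"],z["t"]);hs=cv2.cvtColor(z["im"],cv2.COLOR_RGB2HSV);g=cv2.cvtColor(z["im"],cv2.COLOR_RGB2GRAY)
r=((hs[...,0]<=8)|(hs[...,0]>=170))&(hs[...,1]>150)&(hs[...,2]>60)
print("red col 325",np.nonzero(r[:,325])[0]); print("gray col 325",g[222:300,325])
def tool(u,v,tz):
    o,d=ray(C,u,v,True);R=z["r"];o=R.T@(o-z["p"]);d=R.T@d;return (o+d*(tz-o[2])/d[2]).round(2)
print("cap back edge",tool(324.7,290.5,-30.8)," flange front bottom",tool(324.7,226.5,7.2),"top",tool(324.7,226.5,3.2))
print("tip",tool(324.7,217.3,53.2))
E
```

```text
red col 325 [233 236 237 238 239 240 241 242 243 244 245 246 247 248 251 252 253 254
 255 256 257 258 259 260 261 262 263 264 265 266 267 268 269 270 271 272
 273 274 275 276 277 278 279 280 281 282 283 284 285 286 287 288 289 290]
gray col 325 [184 185 188 178 183 213 236 221 220 203 160  92 101 107 103 103 105 105
 107 106 105 107 104 105 107 107 102 101 107 105 106 109 114 123 130 123
 120 119 122 119 118 117 117 116 118 121 117 116 117 117 118 119 114 116
 116 116 116 114 115 115 114 115 114 112 112 113 114 107 113 141 148 147
 145 145 147 146 149 143]
cap back edge [-12.35  -0.12 -30.8 ]  flange front bottom [ 9.98 -0.12  7.2 ] top [11.41 -0.12  3.2 ]
tip [ 1.  -0.1 53.2]
```

Call:
{"name": "play_rows", "arguments": {"increments": [[1,0.29,-0.018,0,0,0,0],[1,0,0,0,0,0,0],[1,0,0,0.15,0,0,0],[1,0,0,0.1,0,0,0],[1,0,0,0.1,0,0,0],[1,0,0,0.05,0,0,0],[1,0,0,0.05,0,0,0],[1,0,0,0,0,0,0]]}}

```text
time_s: 8.3
ee_pos: [580.3, 19.0, 140.6]
ee_rot: [[0.392, 0.92, -0.0], [0.92, -0.392, -0.0], [-0.0, -0.0, -1.0]]
wrist_force: [0.4, 0.2, -0.8]
gripper_width: 20.9
grip_force: 30.0
```

Call:
{"name": "play_rows", "arguments": {"increments": [[1,0,0,0.07,0,0,0],[1,0,0,0.07,0,0,0],[1,0,0,0.07,0,0,0],[1,0,0,0.07,0,0,0],[1,0,0,0.07,0,0,0],[1,0,0,0,0,0,0],[1,0,0,0,0,0,0],[1,0,0,0,0,0,0]]}}

```text
time_s: 9.1
ee_pos: [580.0, 19.2, 130.0]
ee_rot: [[0.391, 0.92, -0.001], [0.92, -0.391, 0.0], [-0.0, -0.001, -1.0]]
wrist_force: [-0.1, -1.1, -0.7]
gripper_width: 21.3
grip_force: 30.0
```

Call:
{"name": "play_rows", "arguments": {"increments": [[1,0,0,0.08,0,0,0],[1,0,0,0.08,0,0,0],[1,0,0,0.08,0,0,0],[1,0,0,0.08,0,0,0],[1,0,0,0.08,0,0,0],[1,0,0,0.08,0,0,0],[1,0,0,0,0,0,0],[1,0,0,0,0,0,0]]}}

```text
time_s: 9.9
ee_pos: [580.1, 19.2, 115.5]
ee_rot: [[0.391, 0.92, -0.001], [0.92, -0.391, 0.0], [-0.0, -0.001, -1.0]]
wrist_force: [0.1, -2.4, -1.8]
gripper_width: 21.3
grip_force: 30.0
```

Call:
{"name": "play_rows", "arguments": {"increments": [[1,0,0,0.08,0,0,0],[1,0,0,0.08,0,0,0],[1,0,0,0.08,0,0,0],[1,0,0,0.08,0,0,0],[1,0,0,0.08,0,0,0],[1,0,0,0.04,0,0,0],[1,0,0,0,0,0,0],[1,0,0,0,0,0,0]]}}

```text
time_s: 10.7
ee_pos: [580.4, 19.0, 102.5]
ee_rot: [[0.391, 0.92, 0.0], [0.92, -0.391, -0.0], [-0.0, 0.0, -1.0]]
wrist_force: [0.3, -2.1, -0.6]
gripper_width: 21.2
grip_force: 30.0
```

Nearly home; press lightly the last 3–4 mm.

Call:
{"name": "play_rows", "arguments": {"increments": [[1,0,0,0.04,0,0,0],[1,0,0,0.04,0,0,0],[1,0,0,0.03,0,0,0],[1,0,0,0.02,0,0,0],[1,0,0,0,0,0,0],[1,0,0,0,0,0,0],[1,0,0,0,0,0,0],[1,0,0,0,0,0,0]]}}

```text
time_s: 11.5
ee_pos: [580.5, 19.0, 99.2]
ee_rot: [[0.391, 0.92, 0.0], [0.92, -0.391, -0.0], [-0.0, 0.0, -1.0]]
wrist_force: [-1.3, -3.6, 5.2]
gripper_width: 21.4
grip_force: 30.0
```

Call:
{"name": "play_rows", "arguments": {"increments": [[1,0,0,0.02,0,0,0],[1,0,0,0,0,0,0],[-0.2,0,0,0,0,0,0],[-0.2,0,0,0,0,0,0],[-0.2,0,0,0,0,0,0],[-0.2,0,0,0,0,0,0],[-0.2,0,0,0,0,0,0],[-0.2,0,0,0,0,0,0]]}}

```text
time_s: 12.3
ee_pos: [580.2, 19.3, 98.0]
ee_rot: [[0.391, 0.92, -0.0], [0.92, -0.391, 0.0], [0.0, -0.0, -1.0]]
wrist_force: [-0.5, -0.6, 0.6]
gripper_width: 55.0
grip_force: 0.0
```

Call:
{"name": "play_rows", "arguments": {"increments": [[-0.2,0,0,-0.5,0,0,0],[-0.2,0,0,-1,0,0,0],[-0.2,0,0,-1,0,0,0],[-0.2,0,0,-1,0,0,0],[-0.5,0,0,-0.5,0,0,0],[-0.9,0,0,0,0,0,0],[-0.9,0,0,0,0,0,0],[-0.9,0,0,0,0,0,0]]}}

```text
time_s: 13.1
ee_pos: [579.2, 19.3, 216.1]
ee_rot: [[0.391, 0.92, -0.004], [0.92, -0.391, 0.001], [-0.001, -0.003, -1.0]]
wrist_force: [0.2, 1.4, 0.2]
gripper_width: 85.3
grip_force: 0.0
```

```bash
python3 snap.py w5
```

```text
tcp [579.2  19.3 216.1] cam in tool [  73.7   -0.2 -171.3] axis [-0.26  0.    0.97] f 309.70691628693146 [324.76334582 201.36612115]
q [-0.175  0.172  1.579 -0.     1.394  0.227] q6deg 13.0
```

View pics/w5.png

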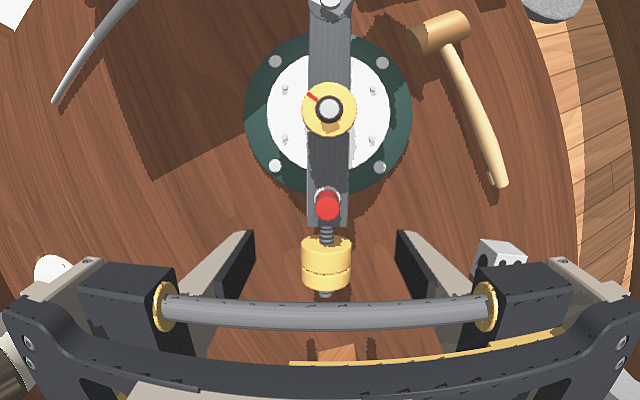

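The pin stands upright in the hole, flange on the bar (cap 327,207). The nut is at (329,109) with its mark at (311,97). I locate the axis.

```bash
python3 - <<'E'
from h import *
z=np.load("w5.npz");C=(z["K"],z["R"],z["t"]);hs=cv2.cvtColor(z["im"],cv2.COLOR_RGB2HSV)
w3=np.load("w3.npz");C3=(w3["K"],w3["R"],w3["t"])
m=cv2.inRange(hs,(15,90,130),(32,255,255));m[145:]=0;m[:70]=0;m[:,:295]=0;m[:,365:]=0
v,u=np.nonzero(m);print("nut bbox",u.min(),u.max(),v.min(),v.max());
c=max(cv2.findContours(m,0,1)[0],key=cv2.contourArea);print(cv2.fitEllipse(c))
r=((hs[...,0]<=8)|(hs[...,0]>=170))&(hs[...,1]>150)&(hs[...,2]>90);r[:80]=0;r[130:]=0;r[:,:295]=0;r[:,360:]=0
vm,um=np.nonzero(r);um,vm=um.mean(),vm.mean();print("mark",um,vm)
s=(hs[...,1]<60);s[:95]=0;s[125:]=0;s[:,:315]=0;s[:,344:]=0
k,l,st,ce=cv2.connectedComponentsWithStats(s.astype(np.uint8));i=1+np.argmax(st[1:,4]);print("spindle",st[i],ce[i])
A=onz(C,*ce[i],152,True);print("axis@152",A,two(ray(C,*ce[i],True),ray(C3,326.8,42.1,True)))
print("mark tri",two(ray(C,um,vm,True),ray(C3,309.8,30.2,True)))
for zz in(141,142,143):
  M=onz(C,um,vm,zz,True);print(zz,M,np.hypot(*(M-A)[:2]),np.degrees(np.arctan2(*(M-A)[1::-1])))
R=z["r"];print("rel tool",R.T@(A-z["p"]))
print("pin cap",onz(C,327,203,130,True))
E
```

```text
nut bbox 301 356 82 136
((328.9580078125, 109.28475189208984), (50.28990173339844, 51.92094802856445), 64.6203384399414)
mark 311.95652173913044 96.3695652173913
spindle [316  96  27  27 567] [328.82716049 109.14814815]
axis@152 [613.82595492  93.84143699 152.        ] (array([613.95938399,  94.1265481 , 143.0237572 ]), np.float64(0.15634858145772598))
mark tri (array([605.82185231, 108.61883785, 143.01363374]), np.float64(0.2489826099533297))
141 [605.91659604 108.7481721  141.        ] 16.87509139291306 117.9499573803366
142 [605.92680123 108.66047204 142.        ] 16.792868394925552 118.05944640588395
143 [605.93700641 108.57277198 143.        ] 16.710707322901776 118.17001248182328
rel tool [82.17360077  2.93750205 64.03385207]
pin cap [581.89336805  21.66247809 130.        ]
```

Call:
{"name": "play_rows", "arguments": {"increments": [[-0.9,0.92,0.03,0,0,0,0],[-0.9,0.92,0.03,0,0,0,0],[-0.9,0.92,0.03,0,0,0,0],[-0.9,0,0,0,0,0,-1],[-0.9,0,0,0,0,0,-1],[-0.9,0,0,0,0,0,-1],[-0.9,0,0,0,0,0,-1],[-0.9,0,0,0,0,0,-1]]}}

```text
time_s: 13.95
ee_pos: [614.4, 94.4, 216.4]
ee_rot: [[-0.038, 0.999, -0.003], [0.999, 0.038, 0.0], [0.0, -0.003, -1.0]]
wrist_force: [-0.3, 0.4, -0.6]
gripper_width: 87.5
grip_force: 0.0
```

Call:
{"name": "play_rows", "arguments": {"increments": [[-0.9,0,0,0,0,0,-1],[-0.9,0,0,0,0,0,-1],[-0.9,0,0,0,0,0,-1],[-0.9,0,0,0,0,0,-1],[-0.9,0,0,0,0,0,-1],[-0.9,0,0,0,0,0,-1],[-0.9,0,0,0,0,0,-1],[-0.9,0,0,0,0,0,-1]]}}

```text
time_s: 14.75
ee_pos: [614.4, 94.3, 216.5]
ee_rot: [[-0.671, 0.741, -0.003], [0.741, 0.671, 0.0], [0.002, -0.002, -1.0]]
wrist_force: [0.2, -0.2, 0.2]
gripper_width: 87.0
grip_force: 0.0
```

Call:
{"name": "play_rows", "arguments": {"increments": [[-0.9,0,0,0,0,0,-1],[-0.9,0,0,0,0,0,-1],[-0.9,0,0,0,0,0,-1],[-0.9,0,0,0,0,0,-1],[-0.9,0,0,0,0,0,-1],[-0.9,0,0,0,0,0,-1],[-0.9,0,0,0,0,0,-1],[-0.9,0,0,0,0,0,-1]]}}

```text
time_s: 15.55
ee_pos: [614.4, 94.3, 216.5]
ee_rot: [[-0.991, 0.136, -0.003], [0.136, 0.991, 0.0], [0.003, -0.0, -1.0]]
wrist_force: [1.2, -1.1, 0.5]
gripper_width: 87.5
grip_force: 0.0
```

Call:
{"name": "play_rows", "arguments": {"increments": [[-0.9,0,0,0,0,0,-1],[-0.9,0,0,0,0,0,-1],[-0.9,0,0,0,0,0,-1],[-0.9,0,0,0,0,0,-1],[-0.9,0,0,0,0,0,-1],[-0.9,0,0,0,0,0,-1],[-0.9,0,0,0,0,0,-1],[-0.9,0,0,0,0,0,-1]]}}

```text
time_s: 16.35
ee_pos: [614.4, 94.3, 216.5]
ee_rot: [[-0.847, -0.532, -0.003], [-0.532, 0.847, 0.0], [0.002, 0.002, -1.0]]
wrist_force: [0.3, 0.2, 0.1]
gripper_width: 87.2
grip_force: 0.0
```

Call:
{"name": "play_rows", "arguments": {"increments": [[-0.9,0,0,0,0,0,-1],[-0.9,0,0,0,0,0,-1],[-0.9,0,0,0,0,0,-1],[-0.9,0,0,0,0,0,-1],[-0.9,0,0,0,0,0,0],[-0.9,0,0,0,0,0,0],[-0.9,0,0,0,0,0,0],[-0.9,0,0,0,0,0,0]]}}

```text
time_s: 17.15
ee_pos: [615.1, 94.3, 218.0]
ee_rot: [[-0.617, -0.787, -0.0], [-0.787, 0.617, 0.0], [0.0, 0.0, -1.0]]
wrist_force: [0.8, 0.0, 0.5]
gripper_width: 87.1
grip_force: 0.0
```

```bash
python3 snap.py w6; python3 - <<'E'
from h import *
z=np.load("w6.npz");C=(z["K"],z["R"],z["t"]);hs=cv2.cvtColor(z["im"],cv2.COLOR_RGB2HSV)
m=cv2.inRange(hs,(15,90,130),(32,255,255));m[200:260,250:400]&=255
k,l,st,ce=cv2.connectedComponentsWithStats(m)
for i in range(1,k):
    if st[i,4]>200: print(st[i],ce[i])
R=z["r"]
print("axis est rel tool",R.T@(np.array([613.6,94.4,142])-z["p"]), (np.degrees(np.arctan2(R[1,0],R[0,0]))))
X=C[1]@np.array([613.6,94.4,142])+C[2]; th=np.arctan2(np.hypot(X[0],X[1]),X[2]);f=C[0][0,0];ph=np.arctan2(X[1],X[0]);print("pred px",C[0][0,2]+f*th*np.cos(ph),C[0][1,2]+f*th*np.sin(ph))
E
```

```text
tcp [615.1  94.3 218. ] cam in tool [  71.6    0.5 -171.3] axis [-0.26 -0.    0.97] f 309.70691628693146 [324.76334582 201.36612115]
q [-0.042  0.277  1.452  0.     1.413 -2.519] q6deg -144.3
[ 255   11   64   59 2612] [285.2982389   38.70941807]
[141 163  79  84 545] [178.89908257 202.02568807]
[ 300  176   52   57 1506] [324.84329349 204.31341301]
[ 84 210  23  34 298] [ 94.75503356 226.7852349 ]
[237 258  38  42 504] [254.20436508 280.65277778]
[294 335 261  30 579] [411.28151986 356.45768566]
axis est rel tool [ 0.8327271   1.19615626 75.95639355] -128.0927902924014
pred px 325.75000135999426 206.8306045845662
```

View pics/w6.png

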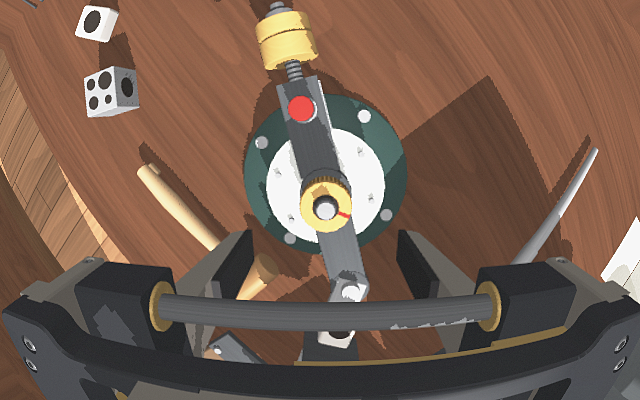

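The pin is seated at (301,108), and the nut is nearly under the TCP at (326,208) with its mark at (343,215). I compute the residual offset.

```bash
python3 - <<'E'
from h import *
z=np.load("w6.npz");C=(z["K"],z["R"],z["t"]);hs=cv2.cvtColor(z["im"],cv2.COLOR_RGB2HSV);R=z["r"]
s=(hs[...,1]<70).astype(np.uint8);s[:190]=0;s[225:]=0;s[:,:308]=0;s[:,345:]=0
k,l,st,ce=cv2.connectedComponentsWithStats(s);i=1+np.argmax(st[1:,4]);print(st[i],ce[i])
e=np.array([.235,1.09,0])
for zz in(147,152):
  A=onz(C,*ce[i],zz,True);print(zz,A,"rel",R.T@(A-z["p"]),"corr",R.T@(A-e-z["p"]))
# nut top face: brass outline ellipse fit on lower half
m=cv2.inRange(hs,(15,90,120),(32,255,255))[176:240,295:357];print([ (176+y,295+np.nonzero(m[y])[0].min(),295+np.nonzero(m[y])[0].max()) for y in range(4,58,6) if m[y].any()])
E
```

```text
[313 195  25  26 491] [325.15478615 207.22606925]
147 [613.31796149  93.22966405 147.        ] rel [ 1.92892513  0.69785594 70.95646569] corr [ 2.93174907  0.2103427  70.95652097]
152 [612.43618671  92.09482989 152.        ] rel [ 3.36718222  0.69345795 65.95678845] corr [ 4.37000615  0.20594471 65.95684373]
[(180, np.int64(315), np.int64(333)), (186, np.int64(308), np.int64(341)), (192, np.int64(303), np.int64(347)), (198, np.int64(301), np.int64(350)), (204, np.int64(300), np.int64(351)), (210, np.int64(300), np.int64(350)), (216, np.int64(302), np.int64(341)), (222, np.int64(307), np.int64(345)), (228, np.int64(315), np.int64(338))]
```

Call:
{"name": "play_rows", "arguments": {"increments": [[-0.7,0.067,0.017,0.6,0,0,0],[-0.6,0,0,0.9,0,0,0],[-0.5,0,0,0.9,0,0,0],[-0.4,0,0,0.7,0,0,0],[-0.3,0,0,0.43,0,0,0],[-0.3,0,0,0,0,0,0],[-0.3,0,0,0,0,0,0],[-0.3,0,0,0,0,0,0]]}}

```text
time_s: 18.0
ee_pos: [614.7, 93.0, 114.1]
ee_rot: [[-0.616, -0.788, 0.003], [-0.788, 0.616, -0.0], [-0.002, -0.002, -1.0]]
wrist_force: [0.2, 0.5, 0.0]
gripper_width: 59.5
grip_force: 0.0
```

Call:
{"name": "play_rows", "arguments": {"increments": [[1,0,0,0,0,0,0],[1,0,0,0,0,0,0],[1,0,0,0,0,0,0],[1,0,0,0,0,0,0],[1,0,0,0,0,0,0],[1,0,0,0,0,0,0],[1,0,0,0,0,0,0],[1,0,0,0,0,0,0]], "newtons": 25}}

```text
time_s: 18.8
ee_pos: [613.8, 93.3, 113.2]
ee_rot: [[-0.616, -0.788, 0.001], [-0.788, 0.616, 0.0], [-0.001, -0.0, -1.0]]
wrist_force: [-2.0, 1.0, 5.4]
gripper_width: 43.2
grip_force: 25.0
```

```bash
cat > st.py <<'E'
from h import *
s=status.observe();R=np.array(s["ee_rot"]);q=s["q"]
print("t",s["time_s"],"p",np.round(s["ee_pos"],2),"F tool",(R.T@np.array(s["wrist_force"])).round(1),"F w",np.round(s["wrist_force"],1),"M",np.round(s["moment"],3),"yaw",np.degrees(np.arctan2(R[1,0],R[0,0])).round(2),"q6",np.degrees(q[5]).round(1),"w",round(float(s["gripper_width"]),1),s["grip_force"])
E
python3 st.py
```

```text
t 18.8 p [613.77  93.29 113.17] F tool [ 0.4  2.1 -5.4] F w [-2.   1.   5.4] M [ 0.349  0.386 -0.04 ] yaw -128.04 q6 -144.5 w 43.2 25.001036524772644
```

Call:
{"name": "play_rows", "arguments": {"increments": [[1,0,0,0.002,0,0,1],[1,0,0,0.002,0,0,1],[1,0,0,0.002,0,0,1],[1,0,0,0.002,0,0,1],[1,0,0,0.002,0,0,1],[1,0,0,0.002,0,0,1],[1,0,0,0.002,0,0,1],[1,0,0,0.002,0,0,1]], "newtons": 35}}

```text
time_s: 19.6
ee_pos: [613.7, 93.3, 112.7]
ee_rot: [[-0.979, -0.204, 0.001], [-0.204, 0.979, 0.0], [-0.001, 0.0, -1.0]]
wrist_force: [-2.8, 1.7, 5.5]
gripper_width: 43.3
grip_force: 35.0
```

```bash
python3 st.py
```

```text
t 19.6 p [613.74  93.34 112.73] F tool [ 2.4  2.3 -5.5] F w [-2.8  1.7  5.5] M [0.322 0.346 0.123] yaw -168.22 q6 -104.3 w 43.3 34.99836981296539
```

Call:
{"name": "play_rows", "arguments": {"increments": [[1,0,0,0.002,0,0,1],[1,0,0,0.002,0,0,1],[1,0,0,0.002,0,0,1],[1,0,0,0.002,0,0,1],[1,0,0,0.002,0,0,1],[1,0,0,0.002,0,0,1],[1,0,0,0.002,0,0,1],[1,0,0,0.002,0,0,1]]}}

```text
time_s: 20.4
ee_pos: [613.8, 93.4, 112.3]
ee_rot: [[-0.881, 0.473, 0.001], [0.473, 0.881, 0.0], [-0.0, 0.001, -1.0]]
wrist_force: [-3.4, 1.2, 5.4]
gripper_width: 43.0
grip_force: 35.0
```

Call:
{"name": "play_rows", "arguments": {"increments": [[1,0,0,0.002,0,0,1],[1,0,0,0.002,0,0,1],[1,0,0,0.002,0,0,1],[1,0,0,0.002,0,0,1],[1,0,0,0.002,0,0,1],[1,0,0,0.002,0,0,1],[1,0,0,0.002,0,0,0],[1,0,0,0,0,0,0]]}}

```text
time_s: 21.2
ee_pos: [613.8, 93.3, 111.9]
ee_rot: [[-0.53, 0.848, 0.001], [0.848, 0.53, 0.0], [-0.0, 0.001, -1.0]]
wrist_force: [-3.0, 1.4, 5.6]
gripper_width: 43.6
grip_force: 35.0
```

```bash
python3 st.py; python3 snap.py w7
```

```text
t 21.2 p [613.8   93.34 111.94] F tool [ 2.8 -1.8 -5.6] F w [-3.   1.4  5.6] M [0.225 0.429 0.081] yaw 121.97 q6 -34.5 w 43.6 35.001715421676636
tcp [613.8  93.3 111.9] cam in tool [  73.4    0.8 -171.3] axis [-0.26  0.    0.97] f 309.70691628693146 [324.76334582 201.36612115]
q [-0.044  0.367  1.557  0.     1.218 -0.602] q6deg -34.5
```

Call:
{"name": "play_rows", "arguments": {"increments": [[1,0,0,0.002,0,0,1],[1,0,0,0.002,0,0,1],[1,0,0,0.002,0,0,0],[1,0,0,0,0,0,0],[1,0,0,0,0,0,0],[1,0,0,0,0,0,0],[1,0,0,0,0,0,0],[1,0,0,0,0,0,0]]}}

```text
time_s: 22.05
ee_pos: [613.8, 93.3, 111.9]
ee_rot: [[-0.374, 0.927, 0.001], [0.927, 0.374, 0.0], [0.0, 0.001, -1.0]]
wrist_force: [-3.1, 1.4, 6.6]
gripper_width: 43.4
grip_force: 35.0
```

```bash
python3 st.py
```

```text
t 22.05 p [613.82  93.34 111.85] F tool [ 2.5 -2.3 -6.6] F w [-3.1  1.4  6.6] M [0.254 0.51  0.058] yaw 111.98 q6 -24.5 w 43.4 35.001665353775024
```

View pics/w7.png

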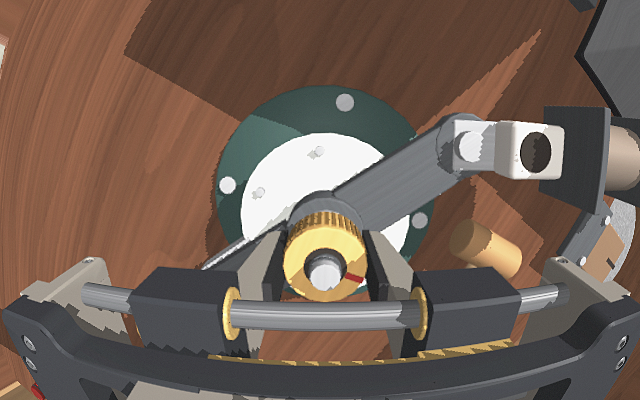

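The nut is gripped and the mark at (352,276) turned with the pads. I continue in 20° steps, watching the moment.

Call:
{"name": "play_rows", "arguments": {"increments": [[1,0,0,0.002,0,0,0.5],[1,0,0,0.002,0,0,0.5],[1,0,0,0.002,0,0,0.5],[1,0,0,0.002,0,0,0.5],[1,0,0,0,0,0,0.5],[1,0,0,0,0,0,0.5],[1,0,0,0,0,0,0.5],[1,0,0,0,0,0,0.5]]}}

```text
time_s: 22.85
ee_pos: [613.8, 93.4, 111.6]
ee_rot: [[-0.033, 0.999, 0.001], [0.999, 0.033, 0.0], [0.0, 0.001, -1.0]]
wrist_force: [-2.3, 2.6, 6.7]
gripper_width: 43.4
grip_force: 35.0
```

```bash
python3 st.py
```

```text
t 22.85 p [613.81  93.35 111.6 ] F tool [ 2.7 -2.2 -6.7] F w [-2.3  2.6  6.7] M [0.213 0.483 0.135] yaw 91.89 q6 -4.4 w 43.4 35.00059247016907
```

Call:
{"name": "play_rows", "arguments": {"increments": [[1,0,0,0.002,0,0,0.5],[1,0,0,0.002,0,0,0.5],[1,0,0,0.002,0,0,0.5],[1,0,0,0.002,0,0,0.5],[1,0,0,0,0,0,0.5],[1,0,0,0,0,0,0.5],[1,0,0,0,0,0,0.5],[1,0,0,0,0,0,0.5]]}}

```text
time_s: 23.65
ee_pos: [613.6, 92.5, 111.5]
ee_rot: [[0.309, 0.951, 0.0], [0.951, -0.309, -0.002], [-0.002, 0.001, -1.0]]
wrist_force: [-3.5, 0.0, 7.9]
gripper_width: 43.5
grip_force: 35.0
```

```bash
python3 st.py
```

```text
t 23.65 p [613.57  92.53 111.46] F tool [-1.1 -3.3 -7.9] F w [-3.5  0.   7.9] M [0.04  0.661 0.946] yaw 72.02 q6 15.5 w 43.5 34.99946415424347
```

The moment jumped to 0.95 N·m, so the nut has bottomed. I measure the mark against the pads and the bar before and after.

```bash
cat > mk.py <<'E'
import sys
from h import *
def meas(n,zt):
    z=np.load(n+".npz");C=(z["K"],z["R"],z["t"]);hs=cv2.cvtColor(z["im"],cv2.COLOR_RGB2HSV).astype(int);R=z["r"]
    sel=((hs[...,0]<=9)|(hs[...,0]>=172))&(hs[...,1]>140)&(hs[...,2]>60)
    v,u=np.nonzero(sel)
    P=np.array([onz(C,a,b,zt,True) for a,b in zip(u,v)]); L=(P-z["p"])@R
    # remove tool-frame camera bias: use nut centre from brass disc at top face
    k=np.hypot(L[:,0],L[:,1])<30; L=L[k];P=P[k];u=u[k];v=v[k]
    m=cv2.inRange(hs.astype(np.uint8),(15,80,60),(34,255,255));vb,ub=np.nonzero(m)
    B=np.array([(onz(C,a,b,zt,True)-z["p"])@R for a,b in zip(ub,vb)]);B=B[(np.hypot(B[:,0],B[:,1])<32)]
    # spindle: grey blob
    s=(hs[...,1]<60);s[:240]=0;s[300:]=0;s[:,:300]=0;s[:,350:]=0
    kk,l,st,ce=cv2.connectedComponentsWithStats(s.astype(np.uint8));i=1+np.argmax(st[1:,4])
    S=(onz(C,*ce[i],zt+8,True)-z["p"])@R
    # direction of mark: line fit + from centre
    vx,vy,_,_=cv2.fitLine(L[:,:2].astype(np.float32),2,0,.01,.01).ravel()
    c=L.mean(0);yaw=np.degrees(np.arctan2(R[1,0],R[0,0]))
    f=np.degrees(np.arctan2(vy,vx)); f2=np.degrees(np.arctan2(c[1]-S[1],c[0]-S[0])); f0=np.degrees(np.arctan2(c[1],c[0]))
    print(n,"npx",len(u),"px",u.mean().round(1),v.mean().round(1),"c tool",c.round(2),"brass bbox",B[:,:2].min(0).round(1),B[:,:2].max(0).round(1),"spindle",ce[i].round(1),S.round(1),"ang in tool: line",f.round(1),"fromS",f2.round(1),"from0",f0.round(1),"yaw",yaw.round(2))
if __name__=="__main__":
    for a in sys.argv[1:]:
        n,h=a.split(":");meas(n,float(h))
E
python3 snap.py w8 && python3 mk.py w7:140.3 w8:140
```

```text
tcp [613.6  92.5 111.5] cam in tool [ 7.370e+01 -1.000e-01 -1.713e+02] axis [-0.26  0.    0.97] f 309.70691628693146 [324.76334582 201.36612115]
q [-0.044  0.367  1.557 -0.002  1.217  0.271] q6deg 15.5
w7 npx 105 px 353.6 277.5 c tool [ -6.25  15.93 -28.35] brass bbox [-21.  -21.3] [29.8 22.7] spindle [324.6 268.5] [  3.4   0.8 -36.4] ang in tool: line -69.1 fromS 122.4 from0 111.4 yaw 121.97
w8 npx 119 px 356.7 270.3 c tool [ -1.52  16.56 -28.53] brass bbox [-19.9 -22. ] [30.7 21.3] spindle [324.7 267.5] [  4.4  -0.1 -36.5] ang in tool: line -79.8 fromS 109.6 from0 95.3 yaw 72.02
```

```bash
cat > wt.py <<'E'
import sys
from h import *
def w(im,n):
    S=cal(n);x0,y0,x1,y1={"scene":(285,178,325,216),"top":(308,186,345,215)}[n]
    hs=cv2.cvtColor(im,cv2.COLOR_RGB2HSV);m=cv2.inRange(hs,(15,90,50),(32,255,255));k=np.zeros_like(m);k[y0:y1,x0:x1]=255;m&=k
    M=cv2.moments(m,True);u,v=M["m10"]/M["m00"],M["m01"]/M["m00"];P=onz(S,u,v,98);d=P-np.array([613.6,93.2,0])
    return n,round(u,2),round(v,2),M["m00"],"bar ang",round(float(np.degrees(np.arctan2(-d[1],-d[0]))),2)
for n in("scene","top"):
    print("init",w(np.load(n+"0.npz")["im"],n)); im,_=cams.camera(n); np.savez(f"{n}_{sys.argv[1]}.npz",im=im); print(sys.argv[1],w(im,n))
E
python3 wt.py a
```

```text
init ('scene', 303.79, 196.12, 360.0, 'bar ang', 68.96)
a ('scene', 304.03, 194.23, 347.0, 'bar ang', 66.76)
init ('top', 323.75, 200.75, 240.0, 'bar ang', 65.85)
a ('top', 322.94, 202.41, 232.0, 'bar ang', 63.47)
```

Call:
{"name": "play_rows", "arguments": {"increments": [[1,0,0,0,0,0,-0.5],[1,0,0,0,0,0,-0.5],[1,0,0,0,0,0,-0.5],[1,0,0,0,0,0,-0.5],[1,0,0,-0.002,0,0,-0.5],[1,0,0,-0.002,0,0,-0.5],[1,0,0,-0.002,0,0,-0.5],[1,0,0,-0.002,0,0,-0.5]]}}

```text
time_s: 24.6
ee_pos: [613.8, 92.6, 111.6]
ee_rot: [[-0.036, 0.999, 0.001], [0.999, 0.036, -0.001], [-0.001, 0.001, -1.0]]
wrist_force: [-2.8, -1.1, 7.5]
gripper_width: 43.2
grip_force: 35.0
```

```bash
python3 st.py; python3 wt.py b; python3 snap.py w9; python3 mk.py w8:140 w9:140.2
```

```text
t 24.6 p [613.83  92.6  111.61] F tool [-1.  -2.8 -7.5] F w [-2.8 -1.1  7.5] M [-0.103  0.545 -0.175] yaw 92.05 q6 -4.6 w 43.2 35.00186562538147
init ('scene', 303.79, 196.12, 360.0, 'bar ang', 68.96)
b ('scene', 303.54, 198.13, 346.0, 'bar ang', 71.28)
init ('top', 323.75, 200.75, 240.0, 'bar ang', 65.85)
b ('top', 324.39, 199.53, 232.0, 'bar ang', 67.63)
tcp [613.8  92.6 111.6] cam in tool [  73.7    0.3 -171.3] axis [-0.26  0.    0.97] f 309.70691628693146 [324.76334582 201.36612115]
q [-4.400e-02  3.670e-01  1.557e+00 -1.000e-03  1.217e+00 -7.900e-02] q6deg -4.5
w8 npx 119 px 356.7 270.3 c tool [ -1.52  16.56 -28.53] brass bbox [-19.9 -22. ] [30.7 21.3] spindle [324.7 267.5] [  4.4  -0.1 -36.5] ang in tool: line -79.8 fromS 109.6 from0 95.3 yaw 72.02
w9 npx 121 px 355.3 272.0 c tool [ -2.64  16.21 -28.57] brass bbox [-20.  -21.6] [30.6 21.8] spindle [324.6 267.4] [  4.4   0.3 -36.6] ang in tool: line 50.3 fromS 113.8 from0 99.2 yaw 92.02
```

Call:
{"name": "play_rows", "arguments": {"increments": [[1,0,0,0.002,0,0,0.4],[1,0,0,0.002,0,0,0.4],[1,0,0,0.002,0,0,0.4],[1,0,0,0.002,0,0,0.4],[1,0,0,0,0,0,0.4],[1,0,0,0,0,0,0.4],[1,0,0,0,0,0,0.2],[1,0,0,0,0,0,0.2]]}}

```text
time_s: 25.55
ee_pos: [613.7, 92.6, 111.5]
ee_rot: [[0.209, 0.978, 0.0], [0.978, -0.209, -0.001], [-0.001, 0.0, -1.0]]
wrist_force: [-4.7, -0.8, 7.4]
gripper_width: 43.5
grip_force: 35.0
```

```bash
python3 st.py; python3 wt.py c
```

```text
t 25.55 p [613.65  92.58 111.48] F tool [-1.8 -4.4 -7.4] F w [-4.7 -0.8  7.4] M [-0.191  0.698  0.149] yaw 77.94 q6 9.6 w 43.5 35.001704692840576
init ('scene', 303.79, 196.12, 360.0, 'bar ang', 68.96)
c ('scene', 304.02, 195.03, 347.0, 'bar ang', 67.68)
init ('top', 323.75, 200.75, 240.0, 'bar ang', 65.85)
c ('top', 323.28, 202.05, 229.0, 'bar ang', 64.09)
```

Call:
{"name": "play_rows", "arguments": {"increments": [[1,0,0,0,0,0,0.1],[1,0,0,0,0,0,0.1],[1,0,0,0,0,0,0.1],[1,0,0,0,0,0,0.1],[1,0,0,0,0,0,0],[1,0,0,0,0,0,0],[1,0,0,0,0,0,0],[1,0,0,0,0,0,0]]}}

```text
time_s: 26.45
ee_pos: [613.6, 92.6, 111.5]
ee_rot: [[0.242, 0.97, 0.0], [0.97, -0.242, -0.001], [-0.001, 0.0, -1.0]]
wrist_force: [-4.7, -0.7, 8.4]
gripper_width: 43.1
grip_force: 35.0
```

```bash
python3 st.py
```

```text
t 26.45 p [613.63  92.61 111.48] F tool [-1.8 -4.4 -8.4] F w [-4.7 -0.7  8.4] M [-0.123  0.726  0.119] yaw 75.98 q6 11.5 w 43.1 35.00201940536499
```

Call:
{"name": "play_rows", "arguments": {"increments": [[1,0,0,0,0,0,0.1],[1,0,0,0,0,0,0.1],[1,0,0,0,0,0,0.1],[1,0,0,0,0,0,0],[1,0,0,0,0,0,0],[1,0,0,0,0,0,0],[1,0,0,0,0,0,0],[1,0,0,0,0,0,0]]}}

```text
time_s: 27.25
ee_pos: [613.6, 92.6, 111.5]
ee_rot: [[0.268, 0.964, 0.0], [0.964, -0.268, -0.001], [-0.001, 0.0, -1.0]]
wrist_force: [-4.8, -0.5, 8.5]
gripper_width: 43.4
grip_force: 35.0
```

```bash
python3 st.py
```

```text
t 27.25 p [613.61  92.62 111.45] F tool [-1.7 -4.5 -8.5] F w [-4.8 -0.5  8.5] M [-0.166  0.717  0.062] yaw 74.48 q6 13.0 w 43.4 35.001956820487976
```

Call:
{"name": "play_rows", "arguments": {"increments": [[1,0,0,0,0,0,0.1],[1,0,0,0,0,0,0.1],[1,0,0,0,0,0,0],[1,0,0,0,0,0,0],[1,0,0,0,0,0,0],[1,0,0,0,0,0,0],[1,0,0,0,0,0,0],[1,0,0,0,0,0,0]]}}

```text
time_s: 28.05
ee_pos: [613.6, 92.6, 111.5]
ee_rot: [[0.284, 0.959, 0.0], [0.959, -0.284, -0.001], [-0.001, 0.0, -1.0]]
wrist_force: [-4.1, -0.4, 7.6]
gripper_width: 43.3
grip_force: 35.0
```

```bash
python3 st.py
```

```text
t 28.05 p [613.61  92.62 111.45] F tool [-1.6 -3.8 -7.6] F w [-4.1 -0.4  7.6] M [-0.143  0.705  0.173] yaw 73.5 q6 14.0 w 43.3 35.002005100250244
```

Call:
{"name": "play_rows", "arguments": {"increments": [[1,0,0,0,0,0,0.1],[1,0,0,0,0,0,0.1],[1,0,0,0,0,0,0],[1,0,0,0,0,0,0],[1,0,0,0,0,0,0],[1,0,0,0,0,0,0],[1,0,0,0,0,0,0],[1,0,0,0,0,0,0]]}}

```text
time_s: 28.85
ee_pos: [613.6, 92.6, 111.5]
ee_rot: [[0.3, 0.954, 0.0], [0.954, -0.3, -0.001], [-0.001, 0.0, -1.0]]
wrist_force: [-3.4, -0.3, 7.9]
gripper_width: 43.2
grip_force: 35.0
```

```bash
python3 st.py
```

```text
t 28.85 p [613.59  92.6  111.45] F tool [-1.4 -3.1 -7.9] F w [-3.4 -0.3  7.9] M [-0.223  0.749  0.589] yaw 72.56 q6 15.0 w 43.2 35.00188171863556
```

Call:
{"name": "play_rows", "arguments": {"increments": [[1,0,0,0,0,0,0.1],[1,0,0,0,0,0,0.1],[1,0,0,0,0,0,0],[1,0,0,0,0,0,0],[1,0,0,0,0,0,0],[1,0,0,0,0,0,0],[1,0,0,0,0,0,0],[1,0,0,0,0,0,0]]}}

```text
time_s: 29.65
ee_pos: [613.6, 92.6, 111.5]
ee_rot: [[0.315, 0.949, 0.0], [0.949, -0.315, -0.002], [-0.002, 0.001, -1.0]]
wrist_force: [-3.1, -0.0, 7.8]
gripper_width: 43.5
grip_force: 35.0
```

```bash
python3 st.py
```

```text
t 29.65 p [613.59  92.61 111.47] F tool [-1.  -3.  -7.8] F w [-3.1 -0.   7.8] M [-0.151  0.712  1.038] yaw 71.63 q6 15.9 w 43.5 35.00158667564392
```

The stop is at yaw 73.6°, where the moment climbs 0.43 N·m per degree. The bar's play is about 3.5°, so I back off to yaw ≈167.

Call:
{"name": "play_rows", "arguments": {"increments": [[1,0,0,0,0,0,-0.5],[1,0,0,0,0,0,-1],[1,0,0,-0.002,0,0,-1],[1,0,0,-0.002,0,0,-1],[1,0,0,-0.002,0,0,-1],[1,0,0,-0.002,0,0,-1],[1,0,0,-0.002,0,0,-1],[1,0,0,-0.002,0,0,-1]]}}

```text
time_s: 30.45
ee_pos: [614.0, 92.6, 111.8]
ee_rot: [[-0.328, 0.945, 0.001], [0.945, 0.328, -0.001], [-0.001, 0.001, -1.0]]
wrist_force: [-2.0, -0.8, 7.0]
gripper_width: 43.1
grip_force: 35.0
```

Call:
{"name": "play_rows", "arguments": {"increments": [[1,0,0,-0.002,0,0,-1],[1,0,0,-0.002,0,0,-1],[1,0,0,-0.002,0,0,-1],[1,0,0,-0.002,0,0,-1],[1,0,0,-0.002,0,0,-1],[1,0,0,-0.002,0,0,-1],[1,0,0,-0.002,0,0,-1],[1,0,0,-0.002,0,0,-1]]}}

```text
time_s: 31.25
ee_pos: [614.4, 92.9, 112.3]
ee_rot: [[-0.858, 0.513, 0.002], [0.513, 0.858, -0.0], [-0.002, 0.001, -1.0]]
wrist_force: [-0.4, 0.9, 5.4]
gripper_width: 43.0
grip_force: 35.0
```

Call:
{"name": "play_rows", "arguments": {"increments": [[1,0,0,-0.002,0,0,-1],[1,0,0,-0.002,0,0,-1],[1,0,0,-0.002,0,0,-1],[1,0,0,-0.002,0,0,-0.6],[1,0,0,0,0,0,0],[1,0,0,0,0,0,0],[1,0,0,0,0,0,0],[1,0,0,0,0,0,0]]}}

```text
time_s: 32.05
ee_pos: [614.5, 93.2, 112.5]
ee_rot: [[-0.974, 0.226, 0.003], [0.226, 0.974, 0.0], [-0.002, 0.001, -1.0]]
wrist_force: [-0.3, 2.0, 5.5]
gripper_width: 43.5
grip_force: 35.0
```

```bash
python3 st.py; python3 wt.py d; python3 snap.py w10; python3 mk.py w7:140.3 w8:140 w9:140.2 w10:141
```

```text
t 32.05 p [614.55  93.17 112.51] F tool [ 0.8  1.9 -5.5] F w [-0.3  2.   5.5] M [ 0.227 -0.042 -0.025] yaw 166.92 q6 -79.4 w 43.5 35.00136315822601
init ('scene', 303.79, 196.12, 360.0, 'bar ang', 68.96)
d ('scene', 303.6, 197.78, 350.0, 'bar ang', 70.87)
init ('top', 323.75, 200.75, 240.0, 'bar ang', 65.85)
d ('top', 324.22, 199.86, 234.0, 'bar ang', 67.15)
tcp [614.5  93.2 112.5] cam in tool [  72.6    1.1 -171.3] axis [-0.26 -0.    0.97] f 309.70691628693146 [324.76334582 201.36612115]
q [-0.044  0.366  1.556  0.     1.217 -1.386] q6deg -79.4
w7 npx 105 px 353.6 277.5 c tool [ -6.25  15.93 -28.35] brass bbox [-21.  -21.3] [29.8 22.7] spindle [324.6 268.5] [  3.4   0.8 -36.4] ang in tool: line -69.1 fromS 122.4 from0 111.4 yaw 121.97
w8 npx 119 px 356.7 270.3 c tool [ -1.52  16.56 -28.53] brass bbox [-19.9 -22. ] [30.7 21.3] spindle [324.7 267.5] [  4.4  -0.1 -36.5] ang in tool: line -79.8 fromS 109.6 from0 95.3 yaw 72.02
w9 npx 121 px 355.3 272.0 c tool [ -2.64  16.21 -28.57] brass bbox [-20.  -21.6] [30.6 21.8] spindle [324.6 267.4] [  4.4   0.3 -36.6] ang in tool: line 50.3 fromS 113.8 from0 99.2 yaw 92.02
w10 npx 117 px 356.7 270.7 c tool [ -2.91  17.65 -28.51] brass bbox [-21.  -20.9] [29.6 22.9] spindle [324.7 266.8] [  3.6   1.1 -36.5] ang in tool: line -80.2 fromS 111.6 from0 99.4 yaw 166.92
```

```bash
python3 -c "
from bench import job_done
print(job_done())"
```

```text
the job is handed in; nothing more can be done
None
```

The lock pin is seated through the arm into the base. The nut was run down to its stop, backed off about 90° (within roughly a degree or two by my measurements), and is still gripped; the job is handed in at about 32 s, but no verdict was returned.

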